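Present a settled counting slide to the code reader

TASK

Lift the cover plate off the moist chamber and lay it flat on the bench, handle up. Take the slide nearer to you (the robot) out of the chamber, find its frosted end by the corner notch and, holding it by the clear part, level and label up, present the frosted end at the reading spot of the code reader, pointing towards the reader's column. Finish while still holding it there at rest; leave the other slide in its place and the other things alone, and drop nothing.

Things in the scene. Friction and masses are not known exactly. Their poses are not given: they have to be found in the camera images.
- chamber: moist chamber, fixed: grey open trough with dark floor, 208 (its x) x 92 (y) x 40 mm (z). Origin: centre of its underside, x roughly away from the robot. End blocks 20 mm, long walls 6 mm thick; floor 6 mm above the bench. A steel pin 6 mm thick, top 52 mm above the bench, stands on each end block (x = -94 and 94, y = 0). Two slides lie along y across two inner ribs, some 1.5 mm loose between low lugs
- nest_front (a point): centre of the slide position nearer to the robot: chamber x = -37 mm, 26.5 mm above the bench. Here a slide rests on ribs (6 mm wide, at chamber y = -33 and 33, top 24 mm above the bench). Between the ribs, y = -30 to 30, there is room for fingers down to the floor: 44 mm between the two slides, 32 mm from slide to end block
- nest_rear (a point): centre of the slide position farther from the robot: chamber x = +37 mm, otherwise the same
- cover: grey cover plate, loose, 208 x 92 x 5 mm, about 140 g, with two 9 mm holes over the chamber's pins; it lies on the chamber rim (underside 40 mm above the bench) and hides the slides. Origin: centre of its underside, x along its length, z up. A black grip bar 50 (x) x 14 (y) x 24 mm tall stands on its middle. The bench midway between chamber and reader is clear for it, laid lengthwise away from the robot
- cover_grip (a point): centre of the cover's grip bar, 17 mm above the plate's underside; the bar is pinched across its 14 mm width (cover y); axes as the cover's
- slide_a: thick glass counting slide 76 x 30 x 5 mm, 28 g, lying label face up. Origin at its centre, x along its length to the frosted end (last 20 mm, faintly whiter, pale etched code on top), z up out of the label face. The corner of the frosted end at +x +y has a small square notch, 7 x 7 mm. The rest looks alike both ways. Both slides are alike but lie opposite ways round; which one lies nearer to the robot changes, so its frosted end may point to either side
- slide_b: thick glass counting slide 76 x 30 x 5 mm, 28 g, lying label face up. Origin at its centre, x along its length to the frosted end (last 20 mm, faintly whiter, pale etched code on top), z up out of the label face. The corner of the frosted end at +x +y has a small square notch, 7 x 7 mm. The rest looks alike both ways. Both slides are alike but lie opposite ways round; which one lies nearer to the robot changes, so its frosted end may point to either side
- slide_a_label (a point): middle of the frosted end of slide a, on its upper face, 28 mm from the slide's centre along its x; axes as the slide's
- slide_b_label (a point): middle of the frosted end of slide b, on its upper face, 28 mm from the slide's centre along its x; axes as the slide's
- reader: code reader on a stand, fixed: grey foot plate 6 mm thick (x = -50 to 180, 110 mm wide) with a black cross under the reading spot; steel column 16 mm thick, 240 tall at x = 152; grey head 40 x 66 x 44 mm centred at x = 99, 209 mm above the bench, looking down 45 degrees at the spot. Origin on the bench under the cross; x points from cross to column, z up
- reading_spot (a point): the reading spot, a point in the air 110 mm above the bench, straight above the black cross on the foot plate; axes as the reader's
- tube_rack: bystander: orange tube rack with tubes, 100 x 220 mm, up to 109 mm tall; origin at the centre of its underside
- reagent_bottle: bystander: bottle with white cap, 68 mm across, 150 mm tall; origin at the centre of its underside
- reagent_box: bystander: white carton with a dark top, 75 x 95 x 115 mm; origin at the centre of its underside

How it is judged:
By the outcome, as a careful person would: the job done as asked, in the order asked, and still so for the second after the job is handed in, while the arm keeps its last pose, push and grip.
It also fails if it takes over 69 s, if anything falls off the work surface, if the arm or the gripper's body presses on something with over 40 N, if the wrist force passes 120 N, or if a joint passes its speed limit or range.

ROBOT

A 6-joint arm with a two-finger parallel gripper is mounted at the origin on the work surface. World frame = base frame: x ahead of the robot, y to its left, z up, the work surface at z = 0. Lengths are in mm, angles in rad, forces in N, time in s.
With the tool pointing down it reaches from about 300 to 775 mm from the base axis. Payload 14.6 kg.
Tool frame: the origin (TCP) lies on the centre line of the jaws, within the pads' length; the fingertips stand 19 mm ahead of it and the grasp point (between the pads) is the TCP (bot.tip_reach is the distance from the TCP to the fingertips, in mm); y points along the fingers, x is the direction in which the jaws open and shut, and the axes are right-handed (so a half turn about y gives the same grasp; the last joint's range is limited). The gripper opens to 85 mm and grips with 20 to 120 N. Pads are 22 mm wide; open, the fingers measure 114 mm over their backs; the gripper's body (76 mm by 85 mm) begins 54 mm behind the grasp point. The pads swing forward as they close: fully open they stand 13 mm farther back than shut.
Start: joints at [-1.183, 0.3, 1.521, -0, 1.321, -0.067], TCP at [241.597, -494.085, 250.281] pointing down, gripper open.
Joint ranges: [-3.03, 3.03], [-0.79, 2.21], [0.23, 2.52], [-1.04, 4.18], [0, 3.07], [-2.55, 2.55]. Speed limits (rad/s): [2.22, 2.22, 2.57, 3.14, 3.14, 3.14].

INTERFACE

Orientations are given as a unit quaternion [w, x, y, z].
In Python, from rig import bot gives the robot as it stands. Calls block until the motion is done:
- bot.move_to(position, orientation): joint-space move of the TCP to a pose.
- bot.servo_line(position, attitude=None, speed=150, until_force=None): straight line of the TCP; attitude=None keeps the orientation; speed is the mean speed in mm/s. With until_force (N) it stops when the force on the tool has changed by that much, and returns True; else False.
- bot.move_joints(angles): joint-space move.
- bot.move_gripper(opening, grip_force=None): finger opening in mm; grip_force is the grip in N (None keeps the last); returns when the fingers have stopped.
- bot.dwell(seconds).
- bot.ik(position, orientation): joint angles nearest the present ones, or None.
- bot.read_state(): the state.
- bot.read_camera(name): name is "scene" or "side" or "wrist"; returns a dict with "image" (400x640x3 uint8, blue, green, red), "depth" (400x640 float32, mm along the optical axis (not along the pixel's ray), 0 where there is no reading), "fovy" (degrees; the focal length in pixels is half the picture's height over the tangent of half this angle, whatever the lens; pixels are square), "cx", "cy" (the principal point, pixels), "eye" and "attitude" of the camera in the world; the wrist camera has in their place "mount" (4x4, takes a point from camera to tool coordinates, whose origin is the TCP and whose axes are the tool frame's). Camera axes: x right, y down, z forward; pixel columns grow to the right and rows downward; lengths in mm; the calibration is good to about 2 mm. A picture is of the moment at which its call begins: read the wrist's pose just before it.
A pose or a line that the arm cannot do raises bot.MotionError and nothing moves.
- bot.finish_job(): hands the job in, once; it reports no verdict.
The state is a dict: "clock": time; "joint_positions": joint angles; "qvel": joint speeds; "effort": joint torques, N m; "ee_pos": TCP position; "tool_rot": TCP orientation; "ft_force": force on the tool from outside, world axes, zero at the start; "moment": the same for the moment, N m; "grip_width": finger opening in mm.
Only numpy, scipy, OpenCV 4.12 (cv2) and the standard library are available. Lean on these libraries where they do the work, as an engineer would, in place of code of your own. Each camera call takes 0.05 s, during which the arm holds its last target.

## Working session

There is one attempt and no reset: what is moved stays moved. The work goes in short steps, each a Python script; the robot and the scene stay as the last script left them, time stands still between calls to the robot, and variables do not carry over. Pictures are saved under pics/ and viewed, and the job is handed in when it is done.

```bash
ls; mkdir -p pics
python3 - <<'E'
from rig import bot
import cv2,numpy as np
for n in("scene","side","wrist"):
    c=bot.read_camera(n); cv2.imwrite(f"pics/{n}0.png",c["image"]); np.savez(f"pics/{n}0.npz",**c)
    print(n,{k:v for k,v in c.items() if k not in("image","depth")})
s=bot.read_state();print(s)
E
```

```text
pics
scene {'fovy': 48.12830580606129, 'cx': 312.2421472849503, 'cy': 194.05801647818936, 'eye': array([1305.26529678, -350.66849512, 1376.52568589]), 'attitude': array([-0.2266121 ,  0.82646425,  0.4980568 , -0.13245079])}
side {'fovy': 45.06182484657036, 'cx': 324.3198861046609, 'cy': 199.7625167392685, 'eye': array([1538.48109629, -872.15764257, 1020.98449189]), 'attitude': array([-0.41617716,  0.82157911,  0.35187068, -0.16730619])}
wrist {'fovy': 65.89091406122384, 'cx': 319.102173173529, 'cy': 200.13028229975018, 'mount': array([[ 9.99999778e-01,  6.13977323e-04,  2.59872811e-04,
        -2.97829153e-01],
       [-8.80533384e-05, -2.64744127e-01,  9.64318692e-01,
        -1.23946616e+02],
       [ 6.60869610e-04, -9.64318500e-01, -2.64744014e-01,
         6.69183279e+01],
       [ 0.00000000e+00,  0.00000000e+00,  0.00000000e+00,
         1.00000000e+00]])}
{'clock': 0.15, 'joint_positions': array([-1.18261361e+00,  3.00355223e-01,  1.52140590e+00, -1.92460644e-05,
        1.32071035e+00, -6.65690279e-02]), 'qvel': array([ 0.0007612 , -0.00128863, -0.00152889, -0.00110107, -0.00018451,
        0.00158719]), 'effort': array([ 1.02773854e-03, -5.43670499e+01, -3.61887288e+01, -2.67771281e-05,
        3.17648482e-03, -5.11738654e-05]), 'ee_pos': array([ 241.53306519, -493.95877613,  249.85898841]), 'tool_rot': array([ 0.60001868, -0.59966599,  0.37467422, -0.37416241]), 'ft_force': array([-0.17143687, -0.00904519, -0.06705136]), 'moment': array([-0.0077427,  0.0749165, -0.0314963]), 'grip_width': 85.55131719481676}
```

View pics/scene0.png

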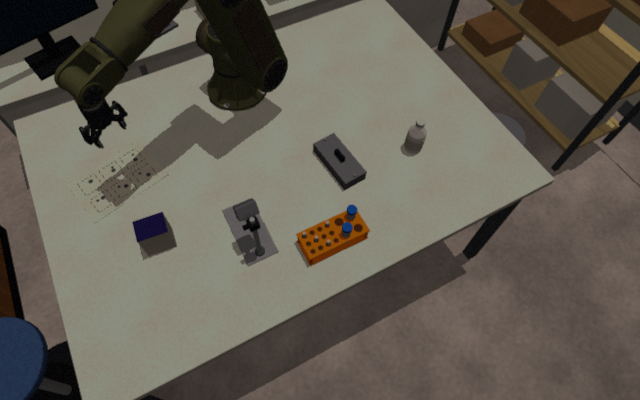

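View pics/side0.png

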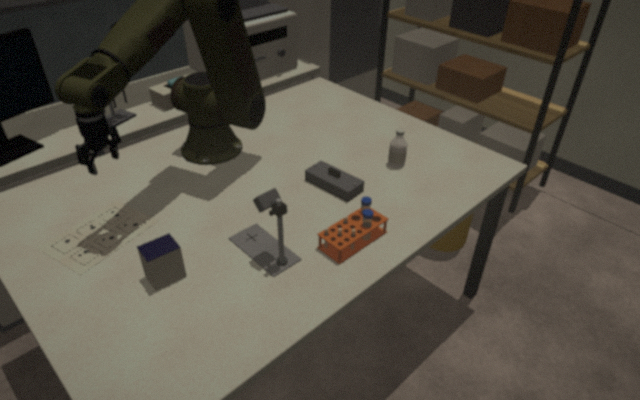

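View pics/wrist0.png

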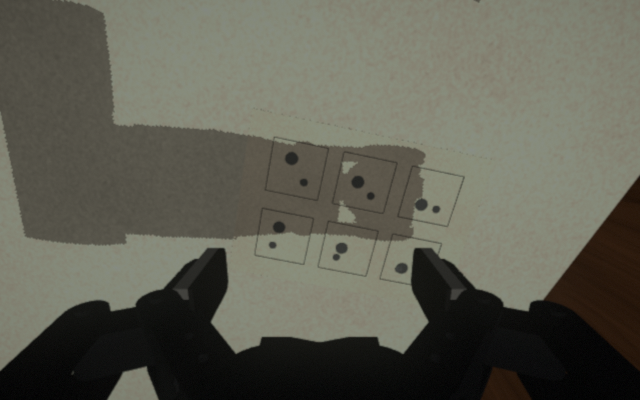

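The scene view shows the covered chamber around pixel (340,160), the reader at (250,230), the rack at (333,237), the bottle at (416,137) and the carton at (151,230). Next I measure them.

```bash
cat > h.py <<'E'
import numpy as np,cv2
from scipy.spatial.transform import Rotation as R
def rot(q): return R.from_quat([q[1],q[2],q[3],q[0]])
def quat(r): 
    q=r.as_quat(); return np.array([q[3],q[0],q[1],q[2]])
def campose(c,st=None):
    if "mount" in c:
        T=np.eye(4);T[:3,:3]=rot(st["tool_rot"]).as_matrix();T[:3,3]=st["ee_pos"];return T@c["mount"]
    T=np.eye(4);T[:3,:3]=rot(np.asarray(c["attitude"])).as_matrix();T[:3,3]=c["eye"];return T
def foc(c): return 200/np.tan(np.radians(float(c["fovy"]))/2)
def cloud(c,st=None):
    f=foc(c);d=c["depth"];v,u=np.mgrid[:400,:640]
    P=np.stack([(u-c["cx"])/f*d,(v-c["cy"])/f*d,d],-1)
    T=campose(c,st);W=P@T[:3,:3].T+T[:3,3];W[d<=0]=np.nan;return W
def onplane(c,uv,z,st=None):
    f=foc(c);T=campose(c,st);uv=np.atleast_2d(uv)
    r=np.c_[(uv[:,0]-c["cx"])/f,(uv[:,1]-c["cy"])/f,np.ones(len(uv))]@T[:3,:3].T
    return T[:3,3]+r*((z-T[2,3])/r[:,2])[:,None]
def proj(c,P,st=None):
    T=campose(c,st);p=(np.atleast_2d(P)-T[:3,3])@T[:3,:3];return p[:,:2]/p[:,2:]*foc(c)+[c["cx"],c["cy"]]
def down(yaw):
    # tool y down; tool x (jaw) horizontal at yaw
    x=np.array([np.cos(yaw),np.sin(yaw),0]);y=np.array([0,0,-1.]);z=np.cross(x,y)
    return quat(R.from_matrix(np.c_[x,y,z]))
E
python3 - <<'E'
from h import *
for n in("scene","side"):
    c=dict(np.load(f"pics/{n}0.npz"));W=cloud(c)
    im=c["image"]
    if n=="scene": r=(110,270,210,440)
    else: r=(150,275,215,440)
    cv2.imwrite(f"pics/{n}0c.png",cv2.resize(im[r[0]:r[1],r[2]:r[3]],None,fx=3.4,fy=3.4,interpolation=cv2.INTER_CUBIC))
    m=np.isfinite(W[...,0]);z=W[...,2]
    print(n,"bench z",np.nanmedian(z[300 if n=='scene' else 290:320,180:240]))
    reg=m&(W[...,0]>150)&(W[...,0]<950)&(W[...,1]>-700)&(W[...,1]<500)
    mask=(reg&(z>20)&(z<260)).astype(np.uint8)
    k,l,s,cc=cv2.connectedComponentsWithStats(mask)
    for i in range(1,k):
        if s[i,4]>60:
            P=W[l==i];print(s[i],P.min(0).round(),P.max(0).round(),np.median(P,0).round())
c=dict(np.load("pics/wrist0.npz"))
E
```

```text
scene bench z 0.16460461363749346
[236  58  52  35 680] [151. -32. 151.] [245. 151. 260.] [220.  61. 222.]
[405 119  22  33 501] [565. 433.  20.] [628. 500. 157.] [604. 454.  95.]
[ 314  134   53   54 1398] [421. 125.  20.] [637. 238.  73.] [542. 177.  45.]
[233 199  31  55 693] [ 634. -254.   20.] [ 730. -188.  244.] [ 684. -224.  221.]
[ 296  205   74   59 1962] [733. -99.  20.] [836. 124. 115.] [787.   9.  59.]
[ 133  212   43   42 1196] [ 481. -552.   20.] [ 568. -450.  123.] [ 547. -499.  112.]
side bench z 0.33095577127005527
[219  95  47  35 865] [150. -31. 148.] [247. 150. 260.] [214.  30. 218.]
[388 128  20  37 506] [561. 426.  20.] [630. 494. 156.] [603. 452.  85.]
[ 305  160   60   38 1140] [415. 122.  20.] [638. 239.  74.] [546. 170.  45.]
[253 188  34  75 854] [ 634. -257.   21.] [ 730. -188.  243.] [ 709. -228.  215.]
[ 317  196   72   62 1741] [ 728. -101.   20.] [835. 127. 115.] [790.   7.  59.]
[ 137  233   49   54 1695] [ 479. -553.   20.] [ 568. -449.  121.] [ 554. -509.   98.]
```

Run:
```python
from h import *
for n in("scene","side"):
    c=dict(np.load(f"pics/{n}0.npz"));W=cloud(c);x,y,z=W[...,0],W[...,1],W[...,2]
    m=(x>400)&(x<660)&(y>100)&(y<260)
    t=W[m&(z>40)&(z<50)]; r=cv2.minAreaRect(t[:,:2].astype(np.float32)); print(n,"cover",r,"zmed",np.median(t[:,2]))
    b=cv2.boxPoints(r);print(b.round(1).tolist())
    g=W[m&(z>64)]; print("grip",len(g),g.mean(0),np.median(g[:,2]), cv2.minAreaRect(g[:,:2].astype(np.float32)))
    m=(x>450)&(x<850)&(y<-110)&(y>-330)
    h=W[m&(z>180)];print("tall",len(h),h.mean(0))
    cl=W[m&(z>60)&(z<170)];print("col",len(cl),cl.mean(0),cl.std(0))
    p=m&(z>3.5)&(z<9);q=W[p]; k,l,s,cc=cv2.connectedComponentsWithStats(p.astype(np.uint8)); i=1+np.argmax(s[1:,4]);q=W[l==i];print("foot",s[i],cv2.minAreaRect(q[:,:2].astype(np.float32)),np.median(q[:,2]))
```

```text
scene cover ((529.0516967773438, 182.56100463867188), (213.2328643798828, 96.22720336914062), 4.770078659057617) zmed 45.3043340634232
[[418.79998779296875, 221.60000610351562], [426.79998779296875, 125.69999694824219], [639.2999877929688, 143.5], [631.2999877929688, 239.39999389648438]]
grip 51 [530.8987474  180.98616655  69.23461909] 69.25648887367402 ((529.5121459960938, 181.3853759765625), (50.80000305175781, 15.636198997497559), 5.0367865562438965)
tall 579 [ 684.00939637 -224.02240897  223.10118225]
col 77 [ 717.90015589 -223.36037981  117.89851819] [ 2.18593593  4.38321675 31.26207549]
foot [221 203  59  64 858] ((616.5858154296875, -217.26876831054688), (123.22505950927734, 253.19920349121094), 86.57592010498047) 6.226883925964785
side cover ((527.1566162109375, 182.83749389648438), (216.66835021972656, 101.98796844482422), 5.303125381469727) zmed 45.478235517396456
[[414.6000061035156, 223.60000610351562], [424.0, 122.0], [639.7000122070312, 142.10000610351562], [630.2999877929688, 243.60000610351562]]
grip 38 [528.08570805 181.0634717   68.63747753] 68.28143874457948 ((527.1638793945312, 181.61892700195312), (49.12723159790039, 18.24228286743164), 8.150872230529785)
tall 615 [ 687.22369767 -230.76837426  219.65238335]
col 158 [ 715.58985935 -225.01158678  115.96100354] [ 3.34264161  4.12020299 31.00290431]
foot [ 228  222   74   54 1315] ((620.6240234375, -222.31594848632812), (126.76868438720703, 245.174560546875), 88.64033508300781) 6.375435276800658
```

View pics/scene0c.png

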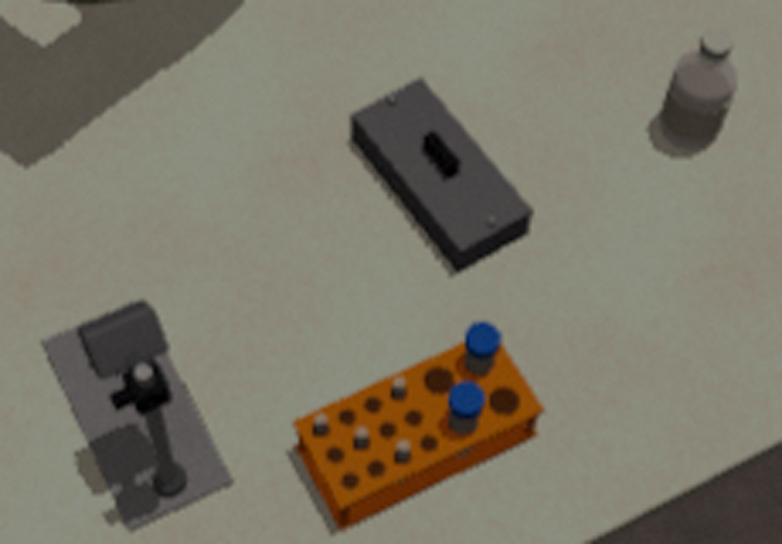

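View pics/side0c.png

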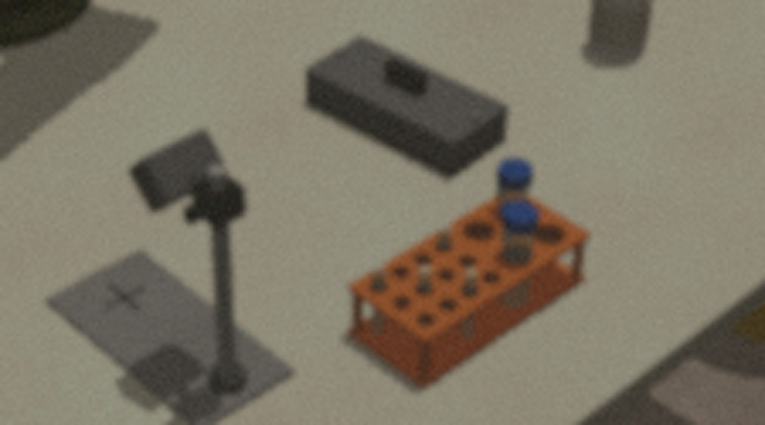

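Run:
```python
from h import *
from rig import bot
print(bot.tip_reach)
M=rot(bot.read_state()["tool_rot"]).as_matrix();print(M.round(2))
for p,n in(((528,181,57),"cover"),((528,181,250),"coverhi"),((492,179,30),"slide"),((500,-20,57),"place"),((525,-217,110),"read"),((480,-217,260),"readlook")):
    for y in range(-175,181,15):
        j=bot.ik(p,down(np.radians(y)))
        if j is not None: print(n,y,np.round(j,2))
c=dict(np.load("pics/side0.npz"))
f=lambda l,z:onplane(c,np.array(l)/3.4+[215,150],z).round(1).tolist()
print("side foot",f([(47,300),(141,252),(293,373)],6),"cross",f([(124,296)],6),"col",f([(228,380)],6))
c=dict(np.load("pics/scene0.npz"))
f=lambda l,z:onplane(c,np.array(l)/3.4+[210,110],z).round(1).tolist()
print("scene foot",f([(43,342),(231,483),(131,530)],6),"coltop",f([(143,375)],240),"colb",f([(172,485)],6),"pins",f([(391,98),(491,220)],52))
```

```text
19.0
[[ 0.44 -0.    0.9 ]
 [-0.9   0.    0.44]
 [-0.   -1.    0.  ]]
cover -130 [ 0.26  0.55  1.66 -0.    0.93  2.53]
cover -115 [ 0.26  0.55  1.66 -0.    0.93  2.27]
cover -100 [ 0.26  0.55  1.66 -0.    0.93  2.01]
cover -85 [ 0.26  0.55  1.66 -0.    0.93  1.75]
cover -70 [ 0.26  0.55  1.66 -0.    0.93  1.49]
cover -55 [ 0.26  0.55  1.66 -0.    0.93  1.22]
cover -40 [ 0.26  0.55  1.66 -0.    0.93  0.96]
cover -25 [ 0.26  0.55  1.66 -0.    0.93  0.7 ]
cover -10 [ 0.26  0.55  1.66 -0.    0.93  0.44]
cover 5 [ 0.26  0.55  1.66 -0.    0.93  0.18]
cover 20 [ 0.26  0.55  1.66 -0.    0.93 -0.08]
cover 35 [ 0.26  0.55  1.66  0.    0.93 -0.35]
cover 50 [ 0.26  0.55  1.66 -0.    0.93 -0.61]
cover 65 [ 0.26  0.55  1.66  0.    0.93 -0.87]
cover 80 [ 0.26  0.55  1.66 -0.    0.93 -1.13]
cover 95 [ 0.26  0.55  1.66 -0.    0.93 -1.39]
cover 110 [ 0.26  0.55  1.66 -0.    0.93 -1.66]
cover 125 [ 0.26  0.55  1.66 -0.    0.93 -1.92]
cover 140 [ 0.26  0.55  1.66 -0.    0.93 -2.18]
cover 155 [ 0.26  0.55  1.66 -0.    0.93 -2.44]
coverhi -130 [ 0.26  0.32  1.5  -0.    1.33  2.53]
coverhi -115 [ 0.26  0.32
[... 4258 characters left out ...]
.24  1.57 -0.    1.33 -0.58]
readlook 20 [-0.49  0.24  1.57 -0.    1.33 -0.84]
readlook 35 [-0.49  0.24  1.57  0.    1.33 -1.1 ]
readlook 50 [-0.49  0.24  1.57 -0.    1.33 -1.37]
readlook 65 [-0.49  0.24  1.57  0.    1.33 -1.63]
readlook 80 [-0.49  0.24  1.57 -0.    1.33 -1.89]
readlook 95 [-0.49  0.24  1.57 -0.    1.33 -2.15]
readlook 110 [-0.49  0.24  1.57 -0.    1.33 -2.41]
side foot [[515.0, -274.6, 6.0], [518.8, -167.7, 6.0], [743.7, -172.6, 6.0]] cross [[559.2, -218.9, 6.0]] col [[711.2, -220.3, 6.0]]
scene foot [[512.6, -271.2, 6.0], [741.7, -169.0, 6.0], [740.8, -274.3, 6.0]] coltop [[715.9, -222.8, 240.0]] colb [[717.0, -220.5, 6.0]] pins [[434.8, 174.9, 52.0], [621.5, 190.6, 52.0]]
```

```bash
cat >> h.py <<'E'
def shot(bot,name,cam="wrist"):
    st=bot.read_state();c=bot.read_camera(cam)
    cv2.imwrite(f"pics/{name}.png",c["image"])
    np.savez(f"pics/{name}.npz",ee_pos=st["ee_pos"],tool_rot=st["tool_rot"],**c);return c,st
def load(name):
    d=dict(np.load(f"pics/{name}.npz"));return d,d
E
python3 - <<'E'
from h import *
from rig import bot
bot.move_to([500,-217,330],down(np.radians(90)));bot.dwell(.2);shot(bot,"w_reader")
bot.move_to([500,180,280],down(np.radians(95)));bot.dwell(.2);shot(bot,"w_cover")
print(bot.read_state()["clock"],bot.read_state()["ee_pos"])
E
```

```text
3.8583 [500.21897584 179.43556502 280.04953805]
```

View pics/w_reader.png

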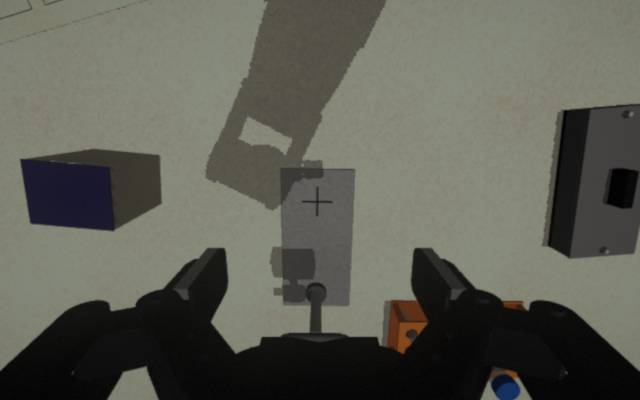

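View pics/w_cover.png

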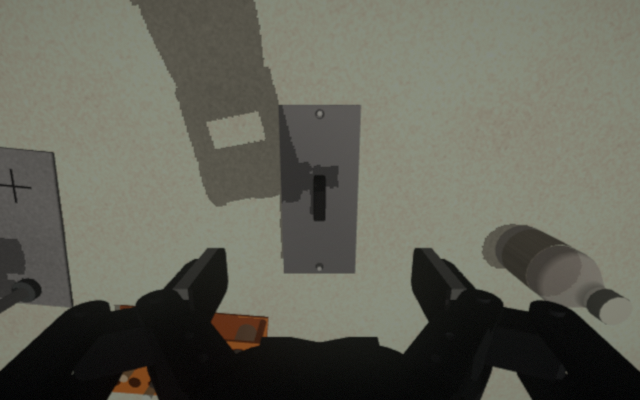

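The reader view has the cross at (317,202) and the column base at (316,291). The cover view has the pins at (320,114) and (320,267), with the grip bar at (320,198).

Run:
```python
from h import *
c,s=load("w_reader")
for n,uv,z in(("cross",(317,202),6),("foot",(280.5,169.5),6),("foot",(354.5,169),6),("foot",(349,305),6),("colbase",(316,293),6)): print(n,onplane(c,uv,z,s).round(1))
W=cloud(c,s);m=(abs(W[...,2]-6)<2.5)&(W[...,0]>480)&(W[...,0]<770)&(W[...,1]<-140)&(W[...,1]>-300);k,l,st,_=cv2.connectedComponentsWithStats(m.astype(np.uint8));i=1+np.argmax(st[1:,4]);print(cv2.minAreaRect(W[l==i][:,:2].astype(np.float32)))
for nm in("pics/w_reader.png",):
    g=c["image"][180:225,295:340];cv2.imwrite("pics/cr.png",cv2.resize(g,None,fx=10,fy=10,interpolation=cv2.INTER_CUBIC))
c,s=load("w_cover")
for n,uv,z in(("pin1",(320,114),52),("pin2",(320,267.5),52),("c",(280.5,105),45),("c",(360.5,105),45),("c",(355.5,273),45),("c",(285,273),45)): print(n,onplane(c,uv,z,s).round(1))
W=cloud(c,s);m=(abs(W[...,2]-45)<3)&(W[...,0]>380)&(W[...,0]<670)&(W[...,1]>100)&(W[...,1]<280)
P=W[m];print(cv2.minAreaRect(P[:,:2].astype(np.float32)),np.median(P[:,2]))
m=(W[...,2]>62)&(W[...,2]<80)&(W[...,0]>480)&(W[...,0]<570)&(W[...,1]>150)&(W[...,1]<210);P=W[m];print(cv2.minAreaRect(P[:,:2].astype(np.float32)),np.median(P,0))
```

```text
cross [[ 558.5 -220.3    6. ]]
foot [[ 509.1 -273.6    6. ]]
foot [[ 508.4 -165.3    6. ]]
foot [[ 736.1 -167.6    6. ]]
colbase [[ 713.6 -222.3    6. ]]
((622.537109375, -220.8404541015625), (109.92141723632812, 229.70108032226562), 89.25955963134766)
pin1 [[431.9 174.6  52. ]]
pin2 [[617.2 190.9  52. ]]
c [[426. 130.  45.]]
c [[418.3 218.7  45. ]]
c [[624.7 237.5  45. ]]
c [[632.6 146.9  45. ]]
((525.83837890625, 182.19131469726562), (208.1448974609375, 92.21520233154297), 4.879363059997559) 45.43461408131043
((525.188232421875, 182.1368408203125), (49.7287712097168, 12.63044548034668), 5.123205661773682) [524.18965385 182.12047152  69.31737356]
```

View pics/cr.png

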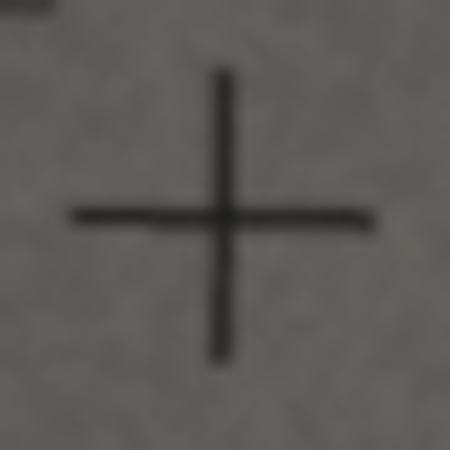

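Run:
```python
from h import *
from rig import bot
q=down(np.radians(94.95))
bot.move_to([525.7,182.3,130],q);bot.move_gripper(40,60)
r=bot.servo_line([525.7,182.3,66],q,speed=80,until_force=12);s=bot.read_state();print(r,s["ee_pos"],s["clock"])
if not r:
    print(bot.move_gripper(5,80));s=bot.read_state();print(s["grip_width"],s["ft_force"],s["ee_pos"])
shot(bot,"gr")
```

```text
False [525.97865196 182.38122606  66.43707454] 5.975
False
12.454296256676946 [-0.84052583  0.80351499  5.9811289 ] [526.01215737 182.4238825   66.73791635]
```

View pics/gr.png

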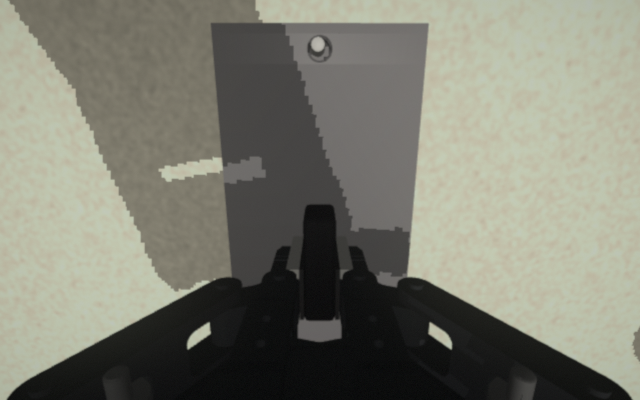

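The bar is held between the pads and the near pin is centred in its hole at (319,47). I'll lift straight up and look again.

Run:
```python
from h import *
from rig import bot
s=bot.read_state();p=s["ee_pos"]
bot.servo_line([p[0],p[1],p[2]+20],speed=50)
s=bot.read_state();print(s["ft_force"],s["moment"])
bot.servo_line([p[0],p[1],160],speed=120);bot.dwell(.2)
s=bot.read_state();print(s["ft_force"],s["moment"],s["grip_width"],s["clock"])
bot.servo_line([530,-18,160],down(np.radians(90)),speed=180);bot.dwell(.2)
shot(bot,"carry");shot(bot,"sc1","scene")
s=bot.read_state();print(s["ee_pos"],s["grip_width"],s["clock"])
```

```text
[ 0.13102373 -0.43677587 -2.46083863] [-0.01737224  0.01014065 -0.03760427]
[ 0.01924552  0.15817909 -2.60641241] [-0.02547917  0.02336724  0.04096925] 12.269570073523445 7.9083
[530.00159136 -17.64079815 160.00883741] 12.446460277274612 9.475
```

View pics/carry.png

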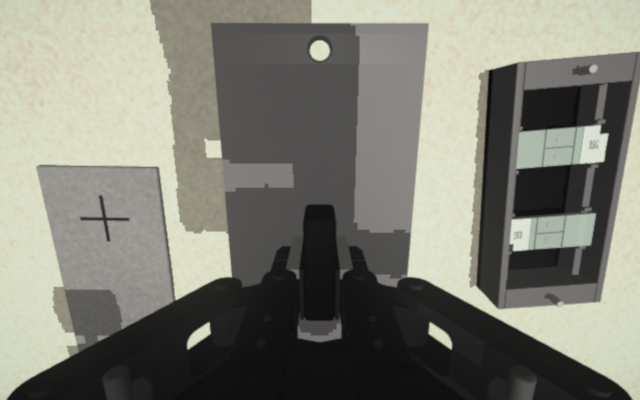

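View pics/sc1.png

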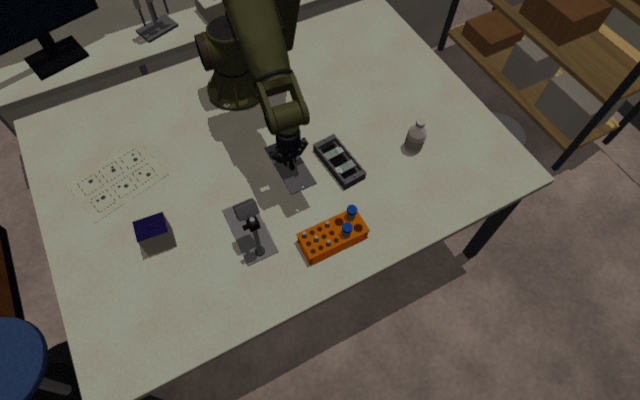

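The cover is held level. The open chamber is at right: the near slide, around (563,146), shows its white end at (594,145), the +y side. The far slide is the other way round. Next I set the cover down.

Run:
```python
from h import *
from rig import bot
q=down(np.radians(90))
bot.servo_line([530,-18,40],q,speed=130)
r=bot.servo_line([530,-18,22],q,speed=25,until_force=5);s=bot.read_state();print(r,s["ee_pos"],s["ft_force"])
bot.dwell(.1)
bot.move_gripper(40);s=bot.read_state();print(s["ee_pos"],s["ft_force"],s["clock"])
bot.servo_line([530,-18,110],q,speed=130)
bot.move_to([470,178,230],down(np.radians(4.95)));bot.dwell(.25);shot(bot,"w_sl");shot(bot,"sd2","side")
print(bot.read_state()["clock"])
```

```text
True [529.92621169 -17.99301135  26.70628787] [-3.2339448   0.04955369  7.87315631]
[529.55923163 -17.96182039  26.17041869] [ 0.86623203 -0.08891772 -0.01933223] 11.5833
14.3667
```

View pics/w_sl.png

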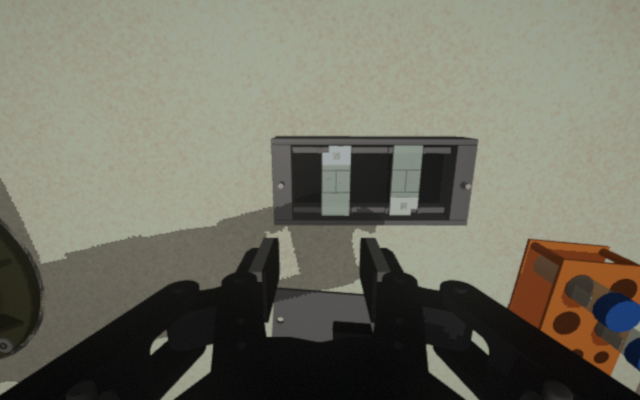

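View pics/sd2.png

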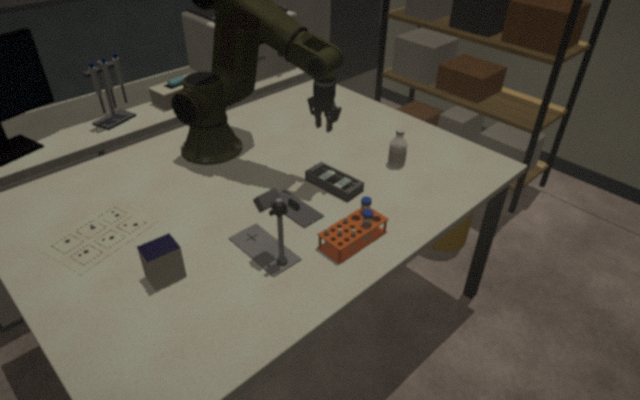

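The front slide is the left one at (336,180). Its white end is at the top (+y), and there seems to be a notch at its upper-left corner, about (325,150). I'll zoom in to measure it.

Run:
```python
from h import *
c,s=load("w_sl")
g=c["image"][130:230,265:345];cv2.imwrite("pics/sz.png",cv2.resize(g[:,:],None,fx=6,fy=6,interpolation=cv2.INTER_CUBIC))
g=c["image"][130:230,265:480];
W=cloud(c,s)
for n,xs in (("front",(455,515)),("rear",(530,595))):
    m=(W[...,2]>26)&(W[...,2]<33)&(W[...,0]>xs[0])&(W[...,0]<xs[1])&(W[...,1]>130)&(W[...,1]<235)
    hsv=c["image"].astype(int).sum(-1)>300
    P=W[m&hsv];print(n,len(P),cv2.minAreaRect(P[:,:2].astype(np.float32)),np.median(P,0))
y=np.radians(4.95);X=np.array([np.cos(y),np.sin(y)])
print("nominal front",np.array([525.7,182.3])-37*X)
print("pins",onplane(c,[(281,185.5),(467,186)],52,s))
```

```text
front 1873 ((481.6155700683594, 177.16806030273438), (43.8787841796875, 76.50860595703125), 7.184751987457275) [487.80801047 179.58929956  29.58895367]
rear 1910 ((562.2529907226562, 185.56410217285156), (30.309518814086914, 75.40677642822266), 4.688636779785156) [561.48352606 187.85446366  29.50820274]
nominal front [488.83799607 179.10740447]
pins [[431.97085882 174.0071679   52.        ]
 [617.55346527 189.68244993  52.        ]]
```

View pics/sz.png

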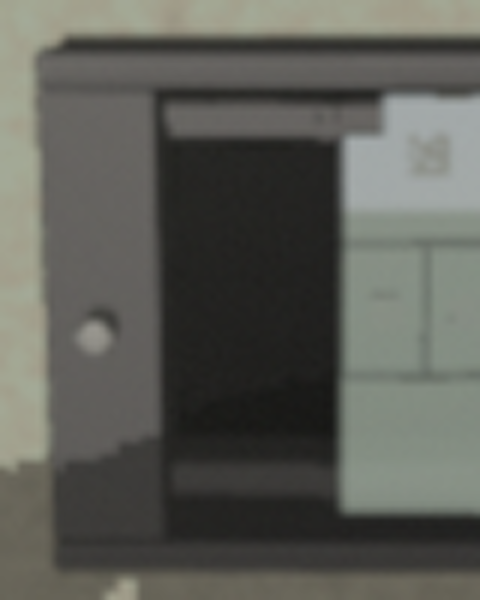

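Run:
```python
from h import *
c,s=load("w_sl")
g=c["image"].astype(int)[...,1]
print(g[205,310:365]); print(g[195,310:365]);print(g[135:160,340]);print(g[205:225,335])
b=onplane(c,[(321.7,180),(321.7,205),(350.5,205),(336,145.8),(336,215.5)],29,s);print(b.round(1))
W=cloud(c,s);m=(W[...,2]>27.5)&(W[...,2]<31.5)&(W[...,0]>468)&(W[...,0]<512)&(W[...,1]>135)&(W[...,1]<228)&(np.abs(W[...,1]-180)<42)
k,l,st,_=cv2.connectedComponentsWithStats((m).astype(np.uint8),connectivity=4)
for i in range(1,k):
    if st[i,4]>100:print(st[i],cv2.minAreaRect(W[l==i][:,:2].astype(np.float32)),W[l==i].mean(0))
```

```text
[ 36  37  37  35  37  35  34  35  35  35  43  82 124 141 142 142 143 142
 142 142 142 142 141 142 142 142 141 142 142 142 142 142 142 142 142 142
 142 141 130  94  46  37  40  40  40  41  41  39  41  41  40  40  39  40
  39]
[ 26  26  26  26  26  26  26  27  28  25  34  77 122 139 140 140 140 141
 141 141 140 141 140 140 141 141 140 140 140 140 141 142 140 141 140 140
 140 141 138 111  47  29  28  30  29  31  30  30  28  30  28  29  29  29
  28]
[138  82  49  61  86  98  96  93  88  73  78 132 166 169 169 169 168 166
 164 163 162 164 163 164 165]
[142 143 145 146 145 145 144 143 140 128  94  45  35  35  37  44  55  57
  56  61]
[[472.7 178.4  29. ]
 [475.1 150.6  29. ]
 [506.6 153.4  29. ]
 [484.3 215.9  29. ]
 [492.  140.   29. ]]
[ 322  146   29   70 1913] ((488.0316467285156, 178.08497619628906), (29.950416564941406, 75.93653106689453), 5.127805709838867) [488.03761476 178.35656545  29.5789489 ]
```

The slide is at (488.1, 178.1), yaw 5.1°. Its measured size of 30.0 x 75.9 mm matches, its top is at about 29 mm, and its frosted end points to +y. I'll grip 12 mm behind its centre.

Run:
```python
from h import *
from rig import bot
q=down(np.radians(5.1))
bot.move_gripper(48,35)
bot.move_to([489.2,166.1,90],q)
bot.dwell(.1)
r=bot.servo_line([489.2,166.1,30.5],q,speed=50,until_force=6);s=bot.read_state();print(r,s["ee_pos"],s["ft_force"],s["clock"])
if not r:
    print(bot.move_gripper(20,35));s=bot.read_state();print(s["grip_width"],s["ft_force"],s["ee_pos"],s["clock"])
shot(bot,"g2")
```

```text
False [489.39154665 166.14196692  30.81602082] [ 0.21871568 -0.77595865 -0.04530897] 16.6833
False
29.34150808444646 [-2.09533249 -1.19891265  4.64330883] [489.33476351 166.1337611   30.88446411] 16.9833
```

View pics/g2.png

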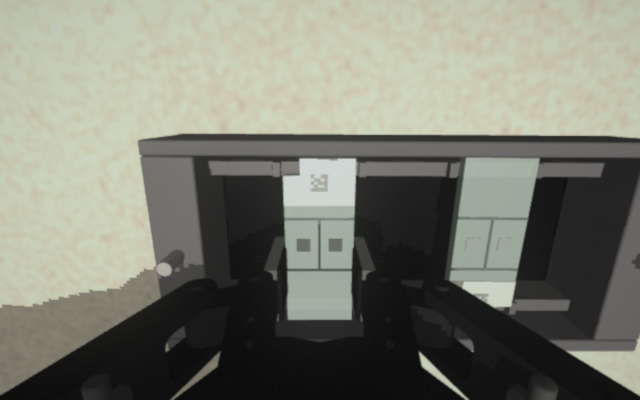

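The slide is pinched on its clear part. The notch is at (291,165), and the frosted end at (320,180) is free. Next I lift it.

Run:
```python
from h import *
from rig import bot
s=bot.read_state();p=s["ee_pos"];q=down(np.radians(5.1))
bot.servo_line([p[0],p[1],60],q,speed=40)
bot.servo_line([p[0],p[1],210],q,speed=150);bot.dwell(.2)
shot(bot,"lift");s=bot.read_state();print(s["grip_width"],s["ft_force"],s["clock"])
bot.servo_line([505,-120,210],down(np.radians(-90.7)),speed=140)
bot.servo_line([510,-219.8,180],speed=120);bot.dwell(.3)
c,s=shot(bot,"pre");shot(bot,"sd3","side");print(s["grip_width"],s["ee_pos"],bot.read_state()["clock"])
W=cloud(c,s)
m=(abs(W[...,2]-s["ee_pos"][2])<15)&(W[...,1]>-245)&(W[...,1]<-195)&(c["image"].astype(int).sum(-1)>250)
P=W[m];print(len(P),P.min(0),P.max(0),cv2.minAreaRect(P[:,:2].astype(np.float32)))
A=np.c_[P[:,:2],np.ones(len(P))];print(np.linalg.lstsq(A,P[:,2],rcond=None)[0],np.median(P[:,2]))
```

```text
28.997502142895993 [ 0.82765827  0.44382865 -0.37775737] 19.325
28.83515770937267 [ 510.0828544  -219.4913539   180.13484662] 22.9417
10008 [ 483.39164318 -234.89324682  166.29424123] [ 560.21023648 -203.0945723   182.82147764] ((521.7765502929688, -218.85812377929688), (31.50209617614746, 76.73709106445312), 89.2452621459961)
[ 6.22617931e-03 -1.12736644e-03  1.75180408e+02] 178.69287841441275
```

View pics/pre.png

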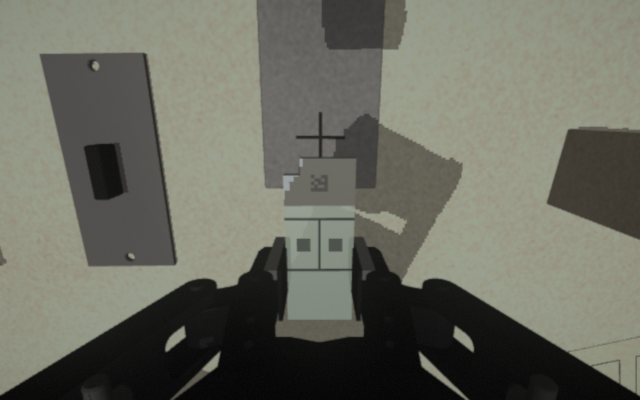

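View pics/sd3.png

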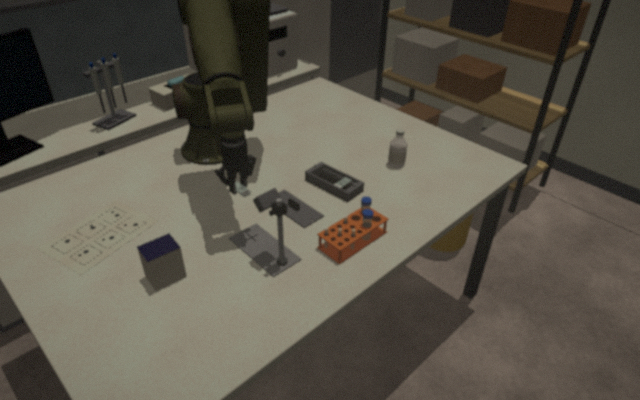

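The slide is held level with its label up, its frosted end pointing towards the column and the notch at (290,180). The cover lies flat with its handle up. The cross, at (320,135) in this opposite camera view, gives a second position estimate.

Run:
```python
from h import *
c,s=load("pre")
g=c["image"].astype(int).sum(-1)
print("row138ff", g[125:150,310]); print(g[120,310:330])
print(onplane(c,[(320.5,136.5),(320.5,113),(297,137),(344,137)],6,s).round(1))
print("label mid by corners", onplane(c,[(300,158),(356,158),(285,205.5),(354.5,206),(320,183)],178.7,s).round(1))
print("foot",onplane(c,[(265,188),(376,187.5)],6,s).round(1))
print("reader pic foot front", 508.7)
```

```text
row138ff [310 310 314 313 319 321 324 327 325 322 267 132 111 191 281 316 321 323
 323 325 325 322 318 318 319]
[319 321 322 319 315 317 312 311 260 154 111 169 269 327 328 322 314 311
 308 308]
[[ 557.6 -221.2    6. ]
 [ 579.1 -221.4    6. ]
 [ 557.4 -198.9    6. ]
 [ 556.9 -243.5    6. ]]
label mid by corners [[ 560.3 -212.1  178.7]
 [ 560.  -234.8  178.7]
 [ 540.3 -205.2  178.7]
 [ 539.7 -234.6  178.7]
 [ 549.8 -220.1  178.7]]
foot [[ 508.1 -165.7    6. ]
 [ 507.4 -275.7    6. ]]
reader pic foot front 508.7
```

Run:
```python
from h import *
from rig import bot
q=down(np.radians(-90.7));t=np.array([518.3,-220.4,111.3])
bot.servo_line([518.3,-220.4,150],q,speed=60)
bot.servo_line(t,q,speed=40);bot.dwell(.4)
e=t-bot.read_state()["ee_pos"];print("err",e)
if np.abs(e).max()>.3: bot.servo_line(t+e,q,speed=10);bot.dwell(.4)
c,s=shot(bot,"fin");shot(bot,"fins","side");shot(bot,"finsc","scene");st=bot.read_state();print(st["ee_pos"],st["grip_width"],st["ft_force"],np.abs(st["qvel"]).max(),st["clock"])
W=cloud(c,s)
m=(abs(W[...,2]-109)<12)&(W[...,1]>-245)&(W[...,1]<-195)&(W[...,0]>470)&(W[...,0]<580)&(c["image"].astype(int).sum(-1)>200)
P=W[m];r=cv2.minAreaRect(P[:,:2].astype(np.float32));print(len(P),r,np.median(P[:,2]))
A=np.c_[P[:,:2],np.ones(len(P))];print(np.linalg.lstsq(A,P[:,2],rcond=None)[0])
for n in("fins","finsc"):
    i=cv2.imread(f"pics/{n}.png");cc,_=load(n);u,v=proj(cc,[558,-220,110])[0].astype(int);print(u,v)
    cv2.imwrite(f"pics/{n}z.png",cv2.resize(i[v-60:v+60,u-70:u+90],None,fx=4.5,fy=4.5,interpolation=cv2.INTER_CUBIC))
```

```text
err [ 0.00163062 -0.0089483  -0.05193159]
[ 518.28894546 -220.40185146  111.28753154] 29.154098265706914 [ 0.80863767 -0.87085112 -0.49238151] 0.0024141611491366463 25.275
10731 ((530.0302124023438, -220.5221710205078), (42.27023696899414, 76.70509338378906), 89.77570343017578) 109.89107043580022
[ 5.13212999e-03 -1.43881588e-03  1.06834893e+02]
248 211
237 199
```

View pics/fin.png

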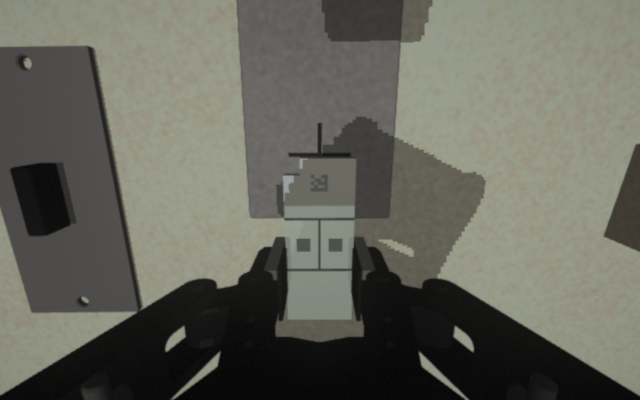

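View pics/finsz.png

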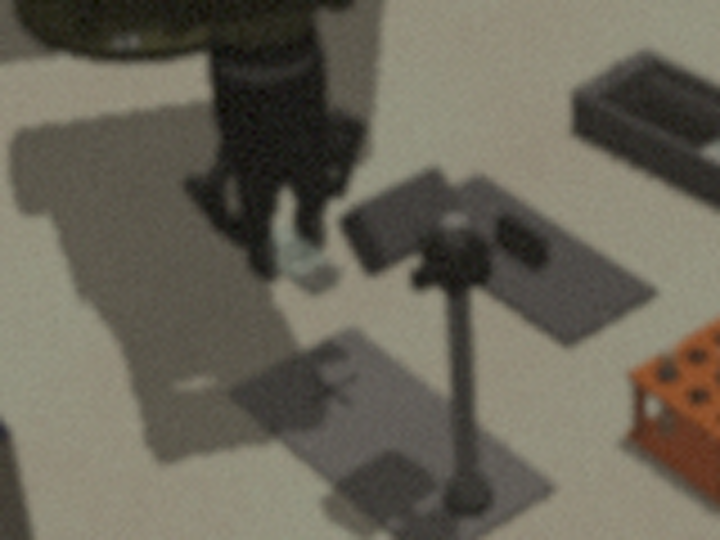

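View pics/finsc.png

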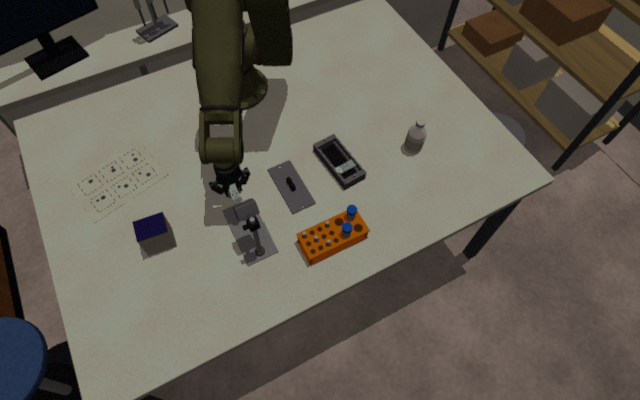

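The label appears at (320,182) in the wrist picture. In the side view it falls at crop (320,275), against a predicted (315,270). The cover is flat, the rear slide is in place, and the arm is at rest. I'm handing in.

```bash
python3 -c "
from rig import bot
print(bot.finish_job());print(bot.read_state()['clock'])"
```

```text
the job is handed in; nothing more can be done
None
the job is handed in; nothing more can be done
```

I lifted the cover straight off its pins and laid it flat on the bench, handle up, midway between the chamber and the reader. I then took out the nearer slide, gripping its clear part. The corner notch showed its frosted end on the +y side. It is now held label up at the reading spot, frosted end towards the column, and I handed the job in at about 25 s, with the arm at rest.

**Last checks:**
- **Position:** the middle of the frosted end measured about (558.0, −220.9, 110) mm. My estimate of the reading spot is (558.2, −220.6, 110).
- **Attitude:** the slide is level to about 0.3°, and its direction matches the reader axis within about 0.5°.
- **Grip:** the slide is still firmly held, with a finger opening of 29.2 mm.
- **Surroundings:** the rear slide, rack, bottle and carton looked undisturbed in the last pictures.

**Disagreements:**
- The camera estimates of the cross differed by 1–2 mm (wrist 557.6 and 558.5, side 559.2 in x), and the scene camera read about 3 mm farther in x. I used mainly the mean of the two opposite wrist views.
- The last automatic width fit of the slide came out at 42 mm instead of 30. I put this down to stray pixels from the gripper; its length (76.7 mm) and height agreed.

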